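# Pin the bobbin winder down and hold its sprung cover at the pointer

### The job

Anchor the bobbin winder to the bench: take the flanged pin out of the wooden tool block and push it down through the aligned holes of the bench fork and the winder's lug until its flange is fully home on the fork, then let it go. Only after that, lift the winder's spring-loaded cover, which has a grip bar, until it lines up with the brass pointer on the angle plate at its side, and finish while still holding it steady there. Leave the pointer and everything else on the bench where it is.

Things in the scene. Friction and masses are not known exactly. Their poses are not given: they have to be found in the camera images.
- pin_grip (a point): Middle of the barrel of the loose steel pin (120 g), z up along it. It stands upright, head up, in one of the tool block's three holes; which one varies. Barrel 18 mm in diameter, 23 mm above and below this point; under it a flange 26 mm in diameter, 4 mm thick, then the shank, 12 mm in diameter. The only one of the three pieces with a flange
- pin_foot (a point): Centre of the pin's chamfered foot, the lower end of its 44 mm long shank, 71 mm below pin_grip
- pin_shoulder (a point): Centre of the underside of the pin's flange, which comes to rest on the fork: 27 mm below pin_grip, 44 mm above pin_foot
- fork_hole (a point): Mouth of the vertical 14 mm pin hole, centre, on the top face (50 x 50 mm) of the steel bench fork, 52 mm above the bench, left of the winder, 45 mm from its side wall. It runs through upper tine (10 mm), lug (12), lower tine (10), gaps 4 to 5. A sprung ball in the lug stops the shank 15 to 25 mm down: push on firmly, 5 to 15 N; the pin does not drop in, and then stays by friction
- winder: Bobbin winder, fixed: a grey box 170 (x) x 200 (y) x 90 mm high. Origin at the centre of its underside on the bench, x axis from its front (robot side) to its hinge side, y to its left. Position and yaw vary; the fork, the aluminium lug, cover and pointer go with it
- cover (a joint): Angle of the winder's cover about its hinge in rad: 0 is shut, grows as the front edge rises, limit 1.3. A spring pulls it shut at every angle, 0.72 N m at 0 rad plus 1.2 N m per rad, and the cover weighs 0.3 kg: some 7 N lift at the bar to start, 12 to 14 N at 0.7 rad. It falls shut when let go
- cover_bar (a point): Middle of the cover's steel grip bar: round, 12 mm in diameter, along the winder's y, 98 mm free between two posts, its axis 38 mm above the cover's top face. With the cover shut 136 mm above the bench, 135 mm in front of (-x) and 42 mm above the hinge axis; swings on an arc of 141 mm radius. Its axes are the cover's: x in the cover's plane, from front to hinge
- lid_hinge (a point): Point on the cover's hinge axis at its middle, 94 mm above the bench on the winder's far edge; the axis is the winder's y. The white cover is a plate 165 x 196 x 8 mm which lies from this axis to the front (-x), its mid-plane through the axis
- pointer (a joint): Angle in rad at which the brass pointer is set; it turns on the same axis as the cover and is read the same way: the cover lines up with it when both joints are equal. Set between 0.40 and 0.75, held by friction; leave it as it is
- pointer_tip (a point): Free end of the brass pointer, a bar 175 mm long, 10 mm wide, 8 mm thick that runs from the cover's hinge axis to the front, 117 mm right (-y) of the winder's middle, beside an aluminium angle plate with tick marks. x axis along the pointer from tip to hinge
- tool_block: Wooden block 190 (x) x 56 (y) x 50 mm high, fixed, with three 14 mm holes 62 mm apart in a row along its x axis; origin at the centre of its underside. Position and yaw vary
- dowel_mid (a point): Middle of a plain round steel dowel, 12 mm in diameter and 100 mm long, upright in the tool block, its top 54 mm above the block. Not to be used
- punch_mid (a point): Middle of a steel punch, 115 mm long, upright in the tool block, with a 14 mm square upper half and no flange, its top 69 mm above the block. Not to be used
- glue_jar: White jar, 64 mm in diameter and 90 mm high; origin under its centre. Bystander
- tape_roll: Roll of tape lying flat, 90 mm in diameter, 22 mm high; origin under its centre. Bystander
- thread_cone: Cone of grey thread, 64 mm in diameter and 125 mm high; origin under its centre. Bystander
- screwdriver: Screwdriver lying on the bench between robot and winder, black handle; bystander
- bobbin: Wound bobbin standing flat, 26 mm in diameter, 20 mm high, right of the winder; origin under its centre. Bystander

How it is judged (in metres and radians):
On the way, in this order (a step that is already met when the one before it is completed fails the run):
1. the pin is seated through fork and lug, cover still shut (horizontal distance between pin_foot and fork_hole below 0.004 m and horizontal distance between pin_grip and fork_hole below 0.006 m and z of pin_shoulder in the frame of fork_hole between -0.003 and 0.003 m and value of joint cover below 0.08 rad), for 0.2 s.
2. the cover is being lifted, with the pin let go and still seated (horizontal distance between pin_foot and fork_hole below 0.004 m and horizontal distance between pin_grip and fork_hole below 0.006 m and z of pin_shoulder in the frame of fork_hole between -0.003 and 0.003 m and contact force between the fingers and pin below 0.05 N and value of joint cover above 0.15 rad), for 0.1 s.
At the end, for the whole second after the job is handed in: The pin is seated: its flange within 3 mm of the fork's top, its axis within 4 mm (foot) and 6 mm (grip) of the hole, and not touched by the robot; the cover stands still within 0.07 rad (4 degrees) of the pointer, held there by the gripper's fingers (more than 3 N on the cover) (horizontal distance between pin_foot and fork_hole below 0.004 m and horizontal distance between pin_grip and fork_hole below 0.006 m and z of pin_shoulder in the frame of fork_hole between -0.003 and 0.003 m and angle between the x axis of cover_bar and the x axis of pointer_tip, either way round below 0.07 rad and value of joint cover above 0.25 rad and velocity of joint cover between -0.05 and 0.05 rad/s and contact force between the fingers and cover above 3 N and contact force between the arm and pin below 0.05 N); the arm keeps its last pose, push and grip.
It fails at once if the cover is lifted before the pin is seated (value of joint cover above 0.15 rad and not (horizontal distance between pin_foot and fork_hole below 0.004 m and horizontal distance between pin_grip and fork_hole below 0.006 m and z of pin_shoulder in the frame of fork_hole between -0.003 and 0.003 m)).
It fails at once if the pointer is shifted (distance of pointer_tip from where it was at the start of the episode above 0.008 m).
It fails at once if something else on the bench or in the tool block is moved away (distance of any of dowel_mid, punch_mid, glue_jar, tape_roll, thread_cone, screwdriver, bobbin from where it was at the start of the episode above 0.03 m).
It also fails if it takes over 61 s, if anything falls off the work surface, if the arm or the gripper's body presses on something with over 40 N, if the wrist force passes 120 N, or if a joint passes its speed limit or range.

### The arm

A 7-joint arm with a two-finger parallel gripper is mounted at the origin on the work surface. World frame = base frame: x ahead of the robot, y to its left, z up, the work surface at z = 0. Lengths are in m, angles in degrees, forces in N, time in s.
With the tool pointing down it reaches from about 0.425 to 0.875 m from the base axis. Payload 9.9 kg.
Tool frame: the origin (TCP) lies on the centre line of the jaws, within the pads' length; the fingertips stand 25 mm ahead of it and the grasp point (between the pads) lies 6 mm ahead of it (manip.tcp_to_tips is the z of the fingertips in the tool frame, in m); z points along the fingers, y is the line along which they close (so a half turn about z gives the same grasp; the last joint's range is limited). The gripper opens to 85 mm and grips with 20 to 120 N. Pads are 22 mm wide; open, the fingers measure 114 mm over their backs; the gripper's body (76 mm by 85 mm) begins 54 mm behind the grasp point. The pads swing forward as they close: fully open they stand 13 mm farther back than shut.
Start: joints at [71.746, 32.985, 1.427, 82.34, -0.859, 64.687, -3.237], TCP at [0.157, -0.656, 0.234] pointing down, gripper open.
Joint ranges: [-157.87, 157.87], [-19.46, 123.44], [-87.15, 90], [11.01, 140.99], [-62.26, 242.26], [9.8, 113.94], [-161.44, 161.44]. Speed limits (degrees/s): [127.2, 127.2, 172.46, 172.46, 180, 180, 180].

### API

Orientations are given as [roll, pitch, yaw] about the fixed x, y, z axes, in that order (R = Rz(yaw) Ry(pitch) Rx(roll)).
In Python, from cell import manip gives the robot as it stands. The module is installed in compiled form; this text tells all that it offers.
- The arm moves only by the tool move_arm, never from a script. Its argument "series" is a list of rows, each a list of 6 numbers: the shift along the tool's x, y, z in units of 30 mm (1.0 is 30 mm), then the turn, a rotation vector about the tool's x, y, z in units of 10 degrees (1.0 is 10 degrees). In form: [[x, y, z, rx, ry, rz], ...]. A call has 1 to 12 rows; each row is the pose to reach, as a shift and turn from the pose commanded when the call began, along the tool's axes at that moment; what a row does not reach only later rows make up. A row lasts 1/8 s, in which the tool goes at most 62.5 mm and 10.7 degrees, less where a joint would pass 70% of its speed; a pose out of reach is approached as far as the arm can. A call with a gripper value outside its range is refused whole. "claw" is the finger opening in mm, from 0 to 85.4, set as the call begins (left out, the last holds). The fingers move at their own pace and stop on an object; "squeeze" is the grip in N (left out, the last holds). Time passes only in rows, so rows that repeat a pose let the fingers close. It gives the time, the measured TCP pose, the force, the opening and the grip force at its end, in the units of the state.
- manip.read_state(): the state, without advancing time (a new reading comes with each control period).
- manip.grab_frame(name): name is "scene" or "top" or "wrist"; returns the picture (480x640x3 uint8, red, green, blue); there is no depth.
- manip.calibration(name): a dict with "intrinsics" (3x3 intrinsics, pixels), "rvec" (rotation vector, rad) and "tvec" (3), from world to camera coordinates, as OpenCV has them. Camera axes: x right, y down, z forward; pixel columns grow to the right and rows downward; lengths in m; the calibration is good to about 2 mm. A picture is of the moment at which its call begins: read the wrist's pose just before it. calibration takes no time and is no camera call; for the wrist camera it gives the pose at the moment of the call.
- manip.sign_off(): hands the job in; it is judged then, once.
The state is a dict: "clock": time; "joint_pos": joint angles; "qvel": joint speeds; "effort": joint torques, N m; "tcp_pos": TCP position; "ee_rot": TCP orientation; "ft_force": force on the tool from outside, world axes, zero at the start; "moment": the same for the moment, N m; "gripper_width": opening from 0.0 (shut) to 1.0 (fully open); "grasp_force": force on a finger pad.
Only numpy, scipy, OpenCV 4.12 (cv2) and the standard library are available. Lean on these libraries where they do the work, as an engineer would, in place of code of your own. Each camera call takes 0.05 s, during which the arm holds its last target. There are 200 camera calls.

## Working session

There is one attempt and no reset: what is moved stays moved. The work goes in short steps, Python scripts to look and compute and a tool call to move; the robot and the scene stay as the last step left them, time stands still between calls to the robot, and variables do not carry over. Pictures are saved under pics/ and viewed, at most 10 in all, crops included, and the job is handed in when it is done.

Besides the shell and the picture viewer there is one more tool, called after "Call:" by a JSON object that holds its "op" and its "data". move_arm: Moves the arm, as the interface text tells. Its arguments: {"type":"object","properties":{"series":{"type":"array","items":{"type":"array","items":{"type":"number"}}},"claw":{"type":"number"},"squeeze":{"type":"number"}},"required":["series"]}

```bash
mkdir -p pics
cat > h.py <<'E'
import numpy as np, cv2
from cell import manip
def cal(n):
    c=manip.calibration(n); K=np.array(c["intrinsics"],float); R=cv2.Rodrigues(np.array(c["rvec"],float))[0]; t=np.array(c["tvec"],float).ravel()
    return K,R,t
def ray(n,u,v,c=None):
    K,R,t=c or cal(n); d=R.T@np.linalg.solve(K,[u,v,1.]); return -R.T@t,d/np.linalg.norm(d)
def onz(n,u,v,z,c=None):
    o,d=ray(n,u,v,c); return o+d*(z-o[2])/d[2]
def tri(rays):
    A=0;b=0
    for o,d in rays:
        P=np.eye(3)-np.outer(d,d); A=A+P; b=b+P@o
    return np.linalg.solve(A,b)
def proj(n,p,c=None):
    K,R,t=c or cal(n); q=K@(R@np.array(p,float)+t); return q[:2]/q[2]
def grab(n,f=None):
    im=cv2.cvtColor(manip.grab_frame(n),cv2.COLOR_RGB2BGR)
    if f: cv2.imwrite("pics/"+f,im)
    return im
E
python3 - <<'E'
from h import *
for n in("scene","top"):
    grab(n,n+"0.png"); K,R,t=cal(n); print(n,K[0,0],(-R.T@t).round(3),R.round(2).tolist())
s=manip.read_state(); print(s); print(getattr(manip,'tcp_to_tips',None))
E
```

```text
scene 466.22464454691965 [ 0.872 -0.526  0.733] [[0.87, 0.49, 0.01], [0.35, -0.62, -0.7], [-0.34, 0.61, -0.72]]
top 436.578275331787 [0.371 0.019 1.14 ] [[-0.13, -0.99, -0.0], [-0.97, 0.13, -0.2], [0.2, -0.03, -0.98]]
{'clock': 0.1, 'joint_pos': array([71.74505002, 33.02698634,  1.42462391, 82.38328255, -0.86099797,
       64.68735057, -3.23866981]), 'qvel': array([-0.03003574, -0.03322076,  0.02727741, -0.15683506,  0.00138562,
       -0.01344106, -0.02809875]), 'effort': array([ 6.72041002e-03, -7.67304325e+01,  2.25830421e+00, -2.86609304e+01,
        1.59704313e-02,  8.54280166e-03, -5.56473071e-05]), 'tcp_pos': array([ 0.15695007, -0.65606526,  0.23372909]), 'ee_rot': array([-1.79913035e+02,  3.56445566e-03,  1.34524558e+01]), 'ft_force': array([ 1.00886981,  0.44343067, -0.03631453]), 'moment': array([0.03352749, 0.01320436, 0.04999091]), 'grasp_force': 0.0, 'gripper_width': 0.9964991388260174}
0.025
```

View pics/top0.png

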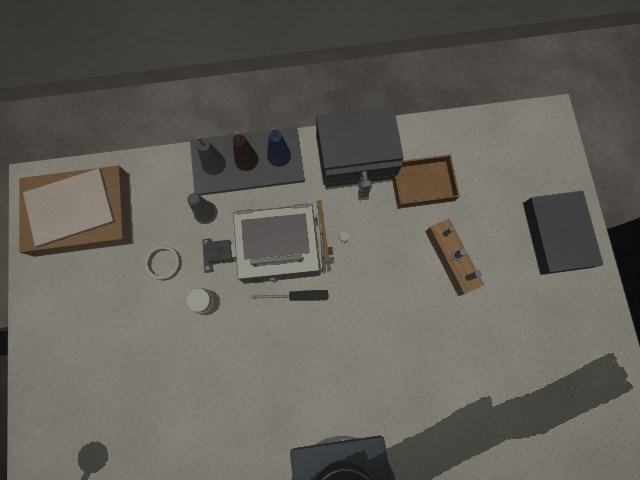

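View pics/scene0.png

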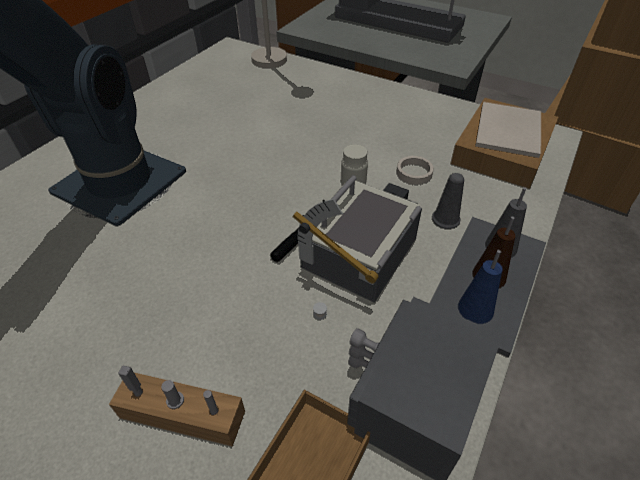

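The top view shows the tool block at (455,257), the winder at (278,242) and the fork at (218,250). The pointer is at (324,232). In the scene view the flanged pin is the middle piece, at (172,393). Next I zoom in.

Run:
```python
import cv2,numpy as np
t=cv2.imread('pics/top0.png');s=cv2.imread('pics/scene0.png')
def c(im,x,y,w,h,W,H): 
    o=cv2.resize(im[y:y+h,x:x+w],(W,H),interpolation=cv2.INTER_CUBIC); return cv2.convertScaleAbs(o,alpha=1.5)
a=np.hstack([c(t,195,190,160,120,400,300),c(t,405,205,120,90,400,300)])
b=np.hstack([c(s,270,150,180,135,400,300),c(s,100,350,160,120,400,300)])
cv2.imwrite('pics/z0.png',np.vstack([a,b]))
```

```text
(no output)
```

View pics/z0.png

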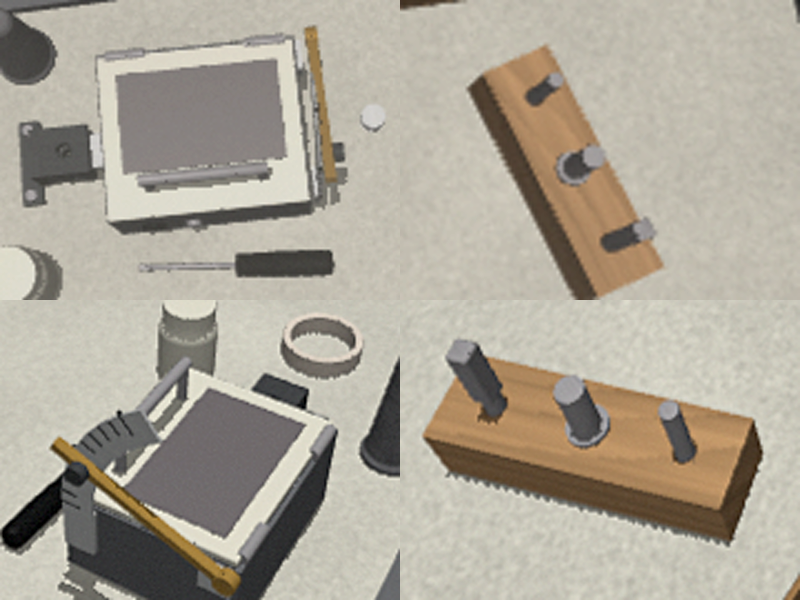

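The zoom shows the fork hole at top (220.6,249.6) and the cover corners. The pin's top is at (463.5,252.1) in top and (167.6,386.4) in scene. The pointer tip is at top (327.4,261.2) and scene (296.1,215.7).

Run:
```python
from h import *
T=lambda u,v,z:onz("top",u,v,z)
S=lambda u,v,z:onz("scene",u,v,z)
print("pin top",T(463.5,252.1,.1),S(167.6,386.4,.1),"flange",T(457.5,254.8,.054))
f=T(220.6,249.6,.052);print("fork",f)
C=[T(u,v,.098) for u,v in((234.2,212.8),(311.8,205.2),(320.2,272),(237.4,278.8))]
print(np.round(C,4)); 
ya=[np.degrees(np.arctan2(*(a-b)[1::-1])) for a,b in((C[0],C[3]),(C[1],C[2]))]
yb=[np.degrees(np.arctan2(*(a-b)[1::-1]))-90 for a,b in((C[0],C[1]),(C[3],C[2]))]
print("yaw",ya,yb,"cen",np.mean(C,0))
tip=tri([ray("top",327.4,261.2),ray("scene",296.1,215.7)]);hg=tri([ray("top",319,202),ray("scene",372.6,277.4)])
d=tip-hg;print("tip",tip,hg,np.linalg.norm(d),np.arcsin(d[2]/np.linalg.norm(d)))
# bar ends top crop (143,181),(268,172)
print("bar",T(195+143/2.5,190+181/2.5,.136),T(195+268/2.5,190+172/2.5,.136))
```

```text
pin top [ 0.52063801 -0.36742384  0.1       ] [ 0.52628517 -0.36809837  0.1       ] flange [ 0.5224883  -0.36807075  0.054     ]
fork [0.61697331 0.22492179 0.052     ]
[[ 0.6946  0.1743  0.098 ]
 [ 0.6882 -0.0188  0.098 ]
 [ 0.5195 -0.0164  0.098 ]
 [ 0.5299  0.1828  0.098 ]]
yaw [np.float64(-2.954207466431967), np.float64(-0.7953091810477885)] [np.float64(-1.915721572069529), np.float64(-2.9980816996262973)] cen [0.60804729 0.08048435 0.098     ]
tip [ 0.53412839 -0.03266817  0.1619289 ] [ 0.69466804 -0.03820257  0.09405263] 0.17438691771887624 0.39979337292846356
bar [0.55772107 0.13882536 0.136     ] [0.55048275 0.02224157 0.136     ]
```

```bash
cat >> h.py <<'E'
from scipy.spatial.transform import Rotation as Ro
def step(pos=None,yaw=None,tilt=None,R=None):
    """units for move_arm from the current pose to a world pose"""
    s=manip.read_state(); R0=Ro.from_euler('xyz',s['ee_rot'],degrees=True); p0=np.array(s['tcp_pos'])
    if R is None: R=Ro.from_euler('xyz',[180,0,yaw],degrees=True) if yaw is not None else R0
    d=R0.inv().apply(np.array(pos)-p0)/.03; r=(R0.inv()*R).as_rotvec(degrees=True)/10
    print("step",np.r_[d,r].round(3).tolist(),"dist mm",np.linalg.norm(d)*30)
E
python3 - <<'E'
from h import *
a=onz("top",447,233.5,.05);b=onz("top",468.6,277,.05);d=a-b
beta=np.degrees(np.arctan2(d[1],d[0]));print(a,b,np.linalg.norm(d),beta)
step([.5215,-.368,.21],beta)
E
```

```text
[ 0.58122304 -0.35395802  0.05      ] [ 0.4635922  -0.38575219  0.05      ] 0.12185188804137756 15.124937364837775
step [14.052, -6.511, 0.8, -0.009, 0.0, -0.167] dist mm 465.23253399760097
```

Call:
{"op": "move_arm", "data": {"series": [[14.05, -6.5, 0.8, 0, 0, -0.17], [14.05, -6.5, 0.8, 0, 0, -0.17], [14.05, -6.5, 0.8, 0, 0, -0.17], [14.05, -6.5, 0.8, 0, 0, -0.17], [14.05, -6.5, 0.8, 0, 0, -0.17], [14.05, -6.5, 0.8, 0, 0, -0.17], [14.05, -6.5, 0.8, 0, 0, -0.17], [14.05, -6.5, 0.8, 0, 0, -0.17], [14.05, -6.5, 0.8, 0, 0, -0.17], [14.05, -6.5, 0.8, 0, 0, -0.17], [14.05, -6.5, 0.8, 0, 0, -0.17], [14.05, -6.5, 0.8, 0, 0, -0.17]], "claw": 85}}

```text
clock: 1.6
tcp_pos: [0.5208, -0.3698, 0.2106]
ee_rot: [180.0, 0.0, 15.1]
ft_force: [0.3, -0.4, -0.7]
gripper_width: 0.996
grasp_force: 0.0
```

Run:
```python
from h import *
s=manip.read_state();print(s['tcp_pos'],s['ee_rot'],np.abs(s['qvel']).max())
c=cal("wrist");grab("wrist","w1.png");print(c[0][0,0],-c[1].T@c[2],c[1].round(2).tolist())
np.savez('w1.npz',K=c[0],R=c[1],t=c[2])
for p in([.5215,-.368,.1],[.5215,-.368,.054]):print(proj("wrist",p))
```

```text
[ 0.52076021 -0.36975591  0.21063389] [1.79983904e+02 9.57979338e-03 1.50512715e+01] 0.311282427605821
354.5788530078727 [ 0.59948445 -0.34958134  0.35010836] [[0.26, -0.97, 0.0], [-0.92, -0.25, 0.32], [-0.3, -0.08, -0.95]]
[315.09425926 235.23952514]
[315.54351419 218.96009184]
```

View pics/w1.png

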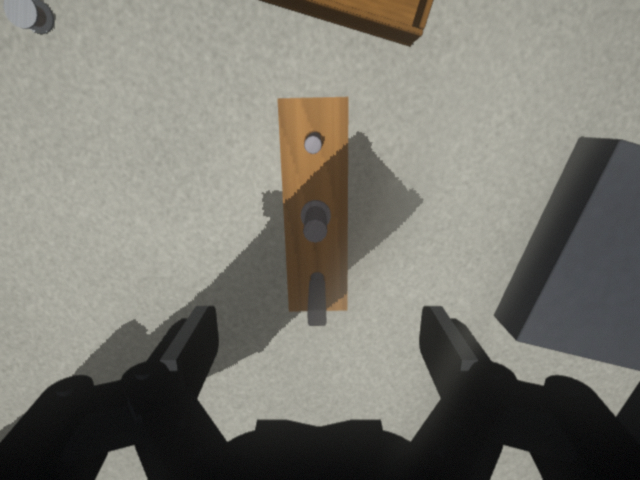

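The pin stands between the fingers. Its top is near (315,231) and its flange centre near (316,214), so I refine the position from those.

Run:
```python
from h import *
z=np.load('w1.npz');c=(z['K'],z['R'],z['t'])
im=cv2.imread('pics/w1.png')
print(onz("",315,231,.1,c),onz("",316,214,.054,c))
o=cv2.resize(im[185:260,270:370],(800,600),interpolation=cv2.INTER_CUBIC)
cv2.imwrite('pics/w1z.png',cv2.convertScaleAbs(o,alpha=2))
```

```text
[ 0.52445292 -0.36730758  0.1       ] [ 0.52565798 -0.36746627  0.054     ]
```

View pics/w1z.png

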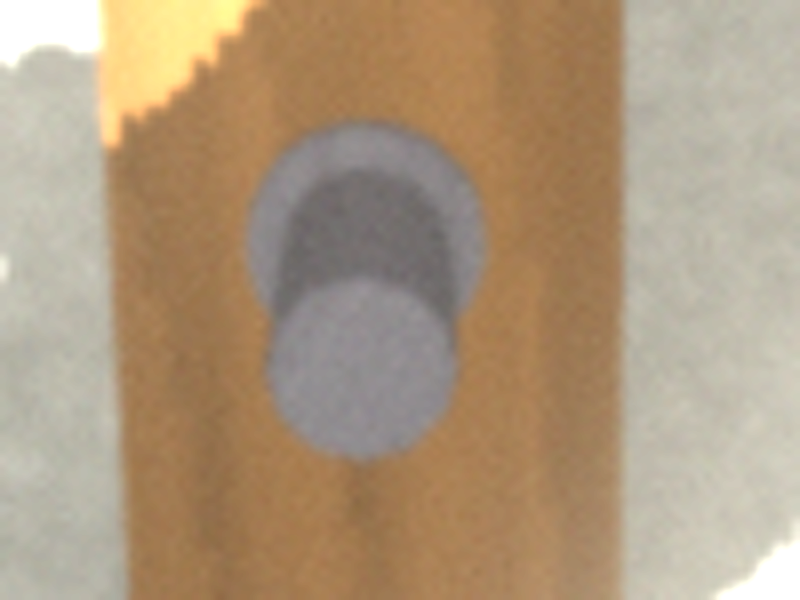

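The pin's top centre is at (315.4,231.2) and its flange at (315.9,214.7), so it is at (0.5245,-0.3675). I go down to TCP z 0.087.

Run:
```python
from h import *
step([.5247,-.3675,.087],15.1)
```

```text
step [0.137, -0.034, 4.122, 0.001, -0.0, -0.003] dist mm 123.7291693050336
```

Call:
{"op": "move_arm", "data": {"series": [[0.14, -0.03, 1.4, 0, 0, 0], [0.14, -0.03, 2.8, 0, 0, 0], [0.14, -0.03, 3.6, 0, 0, 0], [0.14, -0.03, 4.12, 0, 0, 0], [0.14, -0.03, 4.12, 0, 0, 0], [0.14, -0.03, 4.12, 0, 0, 0]]}}

```text
clock: 2.4
tcp_pos: [0.526, -0.3673, 0.088]
ee_rot: [179.9, -0.1, 15.1]
ft_force: [0.7, 0.1, 1.3]
gripper_width: 0.992
grasp_force: 0.0
```

Call:
{"op": "move_arm", "data": {"series": [[0, 0, 0, 0, 0, 0], [0, 0, 0, 0, 0, 0], [0, 0, 0, 0, 0, 0], [0, 0, 0, 0, 0, 0], [0, 0, 0, 0, 0, 0], [0, 0, 0, 0, 0, 0], [0, 0, 0, 0, 0, 0], [0, 0, 0, 0, 0, 0]], "claw": 5, "squeeze": 60}}

```text
clock: 3.4
tcp_pos: [0.5255, -0.3667, 0.0872]
ee_rot: [180.0, -0.0, 15.2]
ft_force: [-0.8, 0.9, 5.5]
gripper_width: 0.182
grasp_force: 58.5
```

Call:
{"op": "move_arm", "data": {"series": [[0, 0, -0.5, 0, 0, 0], [0, 0, -1.5, 0, 0, 0], [0, 0, -3, 0, 0, 0], [0, 0, -5, 0, 0, 0], [0, 0, -6.8, 0, 0, 0], [0, 0, -6.8, 0, 0, 0], [0, 0, -6.8, 0, 0, 0]]}}

```text
clock: 4.28
tcp_pos: [0.525, -0.3666, 0.2907]
ee_rot: [-180.0, 0.0, 15.1]
ft_force: [-0.5, -0.4, -1.7]
gripper_width: 0.178
grasp_force: 58.8
```

Run:
```python
from h import *
s=manip.read_state();print(s['joint_pos'].round(1),s['tcp_pos'],s['ft_force'],s['grasp_force'])
step([.617,.225,.24],87.5)
```

```text
[ 31.2  27.7  -0.8  83.    0.4  69.4 -44.5] [ 0.52495524 -0.36662137  0.29066592] [-0.45827306 -0.38877392 -1.70237885] 58.8162624835968
step [8.116, -18.233, 1.692, -0.004, 0.001, -7.235] dist mm 600.8786198598063
```

Call:
{"op": "move_arm", "data": {"series": [[8.12, -18.23, 0, 0, 0, -7.23], [8.12, -18.23, 0, 0, 0, -7.23], [8.12, -18.23, 0, 0, 0, -7.23], [8.12, -18.23, 0, 0, 0, -7.23], [8.12, -18.23, 0, 0, 0, -7.23], [8.12, -18.23, 0, 0, 0, -7.23], [8.12, -18.23, 0, 0, 0, -7.23], [8.12, -18.23, 0, 0, 0, -7.23], [8.12, -18.23, 0, 0, 0, -7.23], [8.12, -18.23, 0, 0, 0, -7.23], [8.12, -18.23, 0, 0, 0, -7.23], [8.12, -18.23, 0, 0, 0, -7.23]]}}

```text
clock: 5.78
tcp_pos: [0.6172, 0.2236, 0.2893]
ee_rot: [-179.9, 0.1, 87.4]
ft_force: [0.6, 0.3, -0.5]
gripper_width: 0.177
grasp_force: 58.9
```

Call:
{"op": "move_arm", "data": {"series": [[0, 0, 0, 0, 0, 0], [0, 0, 0, 0, 0, 0], [0, 0, 0, 0, 0, 0]]}}

```text
clock: 6.15
tcp_pos: [0.6177, 0.224, 0.2911]
ee_rot: [180.0, 0.0, 87.4]
ft_force: [0.0, 0.2, -1.0]
gripper_width: 0.181
grasp_force: 58.9
```

Run:
```python
from h import *
s=manip.read_state();print(s['joint_pos'].round(1),s['tcp_pos'],s['ee_rot'],s['ft_force'],s['grasp_force'],np.abs(s['qvel']).max())
c=cal("wrist");grab("wrist","w2.png");np.savez('w2.npz',K=c[0],R=c[1],t=c[2])
p=s['tcp_pos'];print(proj("wrist",[.617,.225,.052]),proj("wrist",p-[0,0,.081]),proj("wrist",p-[0,0,.006]))
step([.617,.225,.17],87.5)
```

```text
[-10.3  30.4 -23.6  79.7  12.3  72.4 -37.3] [0.61771975 0.22404518 0.29109151] [1.79986498e+02 4.20084911e-03 8.73955716e+01] [ 0.02228852  0.24645094 -1.00191278] 58.85996460914612 0.30426350878241104
[317.15583649 198.06285999] [317.44907112 248.74315843] [316.99095401 304.41896438]
step [0.024, -0.025, 4.036, 0.001, -0.0, -0.009] dist mm 121.06972801022205
```

View pics/w2.png

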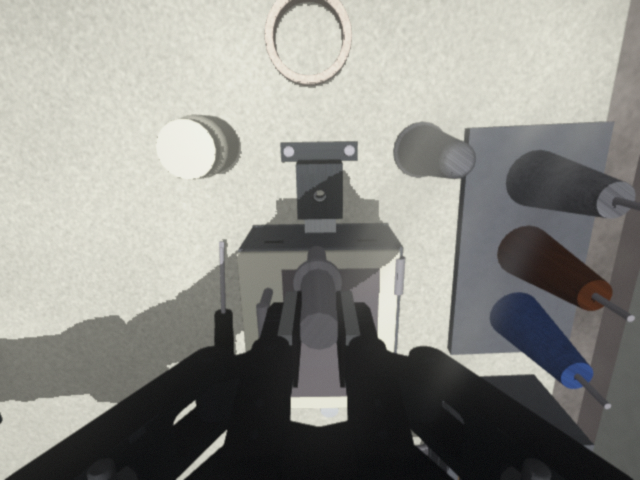

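The fork hole is at about (319.5,195.5) and the pin foot at about (317,250). I correct for that and go down, stopping with the foot just above the fork.

Run:
```python
from h import *
z=np.load('w2.npz');c=(z['K'],z['R'],z['t'])
h=onz("",319.5,195.5,.052,c);print(h)
step([h[0],h[1],.152],87.3)
```

```text
[0.61969486 0.22747965 0.052     ]
step [0.111, 0.061, 4.636, 0.001, -0.0, 0.011] dist mm 139.11734555365314
```

Call:
{"op": "move_arm", "data": {"series": [[0.11, 0.06, 1.5, 0, 0, 0], [0.11, 0.06, 3, 0, 0, 0], [0.11, 0.06, 4, 0, 0, 0], [0.11, 0.06, 4.6, 0, 0, 0], [0.11, 0.06, 4.6, 0, 0, 0], [0.11, 0.06, 4.6, 0, 0, 0], [0.11, 0.06, 4.6, 0, 0, 0], [0.11, 0.06, 4.6, 0, 0, 0]]}}

```text
clock: 7.2
tcp_pos: [0.6199, 0.2282, 0.1538]
ee_rot: [179.9, -0.0, 87.4]
ft_force: [-0.2, 0.2, -2.0]
gripper_width: 0.178
grasp_force: 58.9
```

Run:
```python
from h import *
s=manip.read_state();print(s['tcp_pos'],s['ee_rot'],s['ft_force'])
c=cal("wrist");im=grab("wrist","w3.png");np.savez('w3.npz',K=c[0],R=c[1],t=c[2])
p=s['tcp_pos'];print(proj("wrist",[.6197,.2275,.052]),proj("wrist",p-[0,0,.081]))
o=cv2.resize(im[170:290,240:400],(800,600),interpolation=cv2.INTER_CUBIC)
o=(255*(o/255.)**.5).astype('uint8')
cv2.imwrite('pics/w3z.png',o)
```

```text
[0.61990749 0.22816076 0.15380877] [ 1.79927103e+02 -3.18857682e-02  8.74492258e+01] [-0.24920642  0.1578996  -1.99731479]
[317.26506575 239.45389298] [317.45209387 248.46943511]
```

View pics/w3z.png

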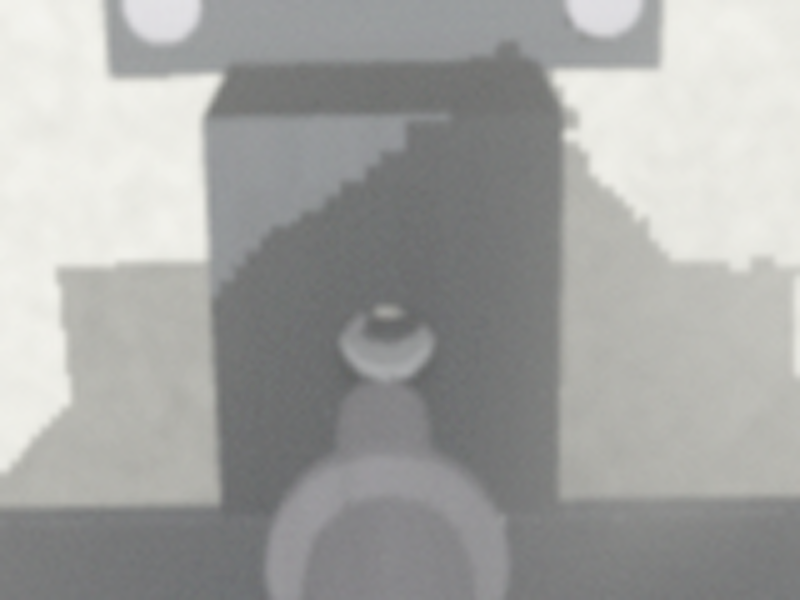

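The hole rim is visible, with its left and right edges at x=307.8 and 327.4 and its top at y=230.6. The foot's back edge is at (316.8,246.0), so the two can be compared directly.

Run:
```python
from h import *
z=np.load('w3.npz');c=(z['K'],z['R'],z['t'])
print("cam",-c[1].T@c[2])
top=onz("",317.6,230.6,.052,c);l=onz("",307.8,238.6,.052,c);r=onz("",327.4,238.6,.052,c)
print("hole from top rim",top-[0,.007,0],"from sides",(l+r)/2,np.linalg.norm(l-r))
zf=.1538-.0812
f=onz("",316.8,246.0,zf,c);print("foot back edge",f,"-6:",f[1]-.006,"-5:",f[1]-.005)
im=cv2.cvtColor(cv2.imread('pics/w3.png'),cv2.COLOR_BGR2GRAY)
print(im[226:262,317]); print(im[240,300:336]); print(im[250,300:336])
```

```text
cam [0.62402157 0.30793163 0.29333029]
hole from top rim [0.62037326 0.22712579 0.052     ] from sides [0.62010425 0.22813504 0.052     ] 0.014051900605602989
foot back edge [0.61967967 0.22982815 0.0726    ] -6: 0.22382815385077465 -5: 0.22482815385077465
[ 50  50  48  48  55  81 100  71  49  44  46  52  63  82  90  93  97 108
 109 101  82  71  68  70  71  69  71  70  70  69  71  69  71  72  78  88]
[ 49  50  48  49  47  48  46  46  65  95 103  96  92  91  89  90  91  90
  90  91  92  92  92 100 105  95  63  49  49  49  50  52  52  51  52  51]
[48 49 48 46 49 48 45 49 56 63 66 67 66 69 69 68 71 71 69 72 70 70 69 66
 60 49 47 49 50 50 50 50 51 52 50 54]
```

Run:
```python
from h import *
im=cv2.cvtColor(cv2.imread('pics/w2.png'),cv2.COLOR_BGR2GRAY)
print(im[186:206,308:332])
im=cv2.cvtColor(cv2.imread('pics/w3.png'),cv2.COLOR_BGR2GRAY)
print(im[224:254:1,303:332])
```

```text
[[ 91  92  89  87  84  82  86  80  65  61  58  58  58  57  57  57  57  56
   57  58  58  58  57  56]
 [ 90  89  87  84  72  67  69  66  62  56  57  58  58  56  55  56  57  56
   58  57  58  58  57  59]
 [ 89  86  83  78  67  58  58  60  57  58  57  56  58  57  55  55  57  57
   58  57  59  57  57  59]
 [ 88  74  66  66  61  55  57  56  57  61  62  66  65  64  61  56  57  54
   55  58  57  58  57  56]
 [ 78  67  59  58  57  56  57  58  68  82  86  92  96  90  76  61  58  54
   57  58  57  56  56  57]
 [ 67  58  59  58  55  54  58  66  87 107 114 115 117 115 105  84  64  57
   57  56  56  56  56  57]
 [ 59  58  57  56  56  56  67  83  96 116 122 120 123 123 120 104  77  59
   54  56  57  57  56  55]
 [ 57  56  55  57  58  60  78  91  97 113 125 126 126 127 121 105  76  60
   57  57  56  57  57  58]
 [ 55  55  57  58  57  67  87  90  93 109 119 120 120 118 109  86  68  66
   57  55  56  56  55  56]
 [ 57  56  56  58  59  70  83  84  75  80  89  92  92  85  77  68  70  78
   60  55  56  56  55  55]
 [ 56  57  57  57  56  67  85  80  66  59  62  63  65  60  62  74  85  87
   64  56  58  5
[... 3851 characters left out ...]
 50  57  65  66  68  67  68  70  68  70  70  70
   68  61  55  48  45  48  48  48  49  50  51]
 [ 47  47  47  47  47  49  59  65  66  68  70  69  69  70  70  68  71  72
   72  68  62  52  49  47  50  47  51  49  51]
 [ 46  49  48  45  49  56  63  66  67  66  69  69  68  71  71  69  72  70
   70  69  66  60  49  47  49  50  50  50  50]
 [ 47  48  49  47  50  59  64  67  70  69  69  69  71  70  69  73  71  70
   69  67  68  63  54  49  49  49  52  50  51]
 [ 46  48  52  50  51  60  66  67  68  68  68  68  69  69  71  69  72  72
   70  68  69  64  55  48  48  50  49  50  50]
 [ 47  47  49  47  53  64  66  70  71  69  71  69  69  68  70  69  70  70
   70  70  68  64  56  52  49  48  48  51  51]]
```

Run:
```python
from h import *
z=np.load('w3.npz');c=(z['K'],z['R'],z['t'])
print("hole bottom rim+7",onz("",317.1,246.2,.052,c)+[0,.007,0],"centre",onz("",317.1,237.2,.052,c))
print("foot x",onz("",316.7,252,.0726,c)[0], "flange/barrel x", onz("",240+386/5,170+470/5,.12,c)[0])
z=np.load('w2.npz');c=(z['K'],z['R'],z['t'])
print("w2 hole",onz("",319.3,195.3,.052,c))
```

```text
hole bottom rim+7 [0.61948387 0.22937637 0.052     ] centre [0.61979381 0.22920579 0.052     ]
foot x 0.6194206138310491 flange/barrel x 0.6203636108699148
w2 hole [0.61948853 0.22770812 0.052     ]
```

Run:
```python
from h import *
z=np.load('w3.npz');c=(z['K'],z['R'],z['t'])
im=cv2.cvtColor(cv2.imread('pics/w3.png'),cv2.COLOR_BGR2GRAY)
print(im[254:290,318])
for v in(259.5,260.5):
  print("flange y from low edge/top edge",onz("",318,v,.1166,c)[1]-.013,onz("",318,v,.1206,c)[1]-.013)
for v in (268.5,269.5): print("barrel base",onz("",318,v,.1206,c)[1]-.009)
```

```text
[71 70 69 71 71 74 77 87 93 94 91 94 94 92 89 80 75 72 75 75 75 73 73 73
 74 75 74 75 75 74 74 73 72 72 74 74]
flange y from low edge/top edge 0.2247087827565699 0.22629816165965216
flange y from low edge/top edge 0.22413351612447333 0.22573591524358808
barrel base 0.2251990430315614
barrel base 0.22462702462247391
```

Call:
{"op": "move_arm", "data": {"series": [[0.16, 0.01, 0.2, 0, 0, 0], [0.16, 0.01, 0.4, 0, 0, 0], [0.16, 0.01, 0.5, 0, 0, 0], [0.16, 0.01, 0.6, 0, 0, 0], [0.16, 0.01, 0.7, 0, 0, 0], [0.16, 0.01, 0.8, 0, 0, 0], [0.16, 0.01, 0.8, 0, 0, 0]]}}

```text
clock: 8.12
tcp_pos: [0.6201, 0.2321, 0.1286]
ee_rot: [-180.0, 0.0, 87.4]
ft_force: [1.5, -1.3, -2.6]
gripper_width: 0.179
grasp_force: 58.8
```

Run:
```python
from h import *
s=manip.read_state();print(s['tcp_pos'],s['ee_rot'],s['ft_force'],s['moment'])
c=cal("wrist");im=grab("wrist","w4.png");np.savez('w4.npz',K=c[0],R=c[1],t=c[2])
g=cv2.cvtColor(im,cv2.COLOR_BGR2GRAY);print(g[228:256,303:332])
```

```text
[0.62013721 0.23214811 0.12860628] [-1.79992345e+02  4.16874909e-02  8.74296845e+01] [ 1.53468559 -1.28715303 -2.58841572] [-0.45801298 -0.22796348  0.02154643]
[[47 48 49 47 50 49 48 49 50 49 48 47 48 50 48 48 48 47 47 49 46 47 48 49
  49 50 49 51 53]
 [49 50 48 48 47 50 47 49 50 47 50 49 47 49 49 48 47 47 49 46 48 49 50 48
  48 48 52 50 52]
 [48 48 48 49 48 48 49 48 49 49 48 48 47 50 50 47 48 46 49 47 49 48 47 47
  47 49 49 52 51]
 [50 49 47 49 48 50 49 49 48 49 48 48 47 49 48 48 46 46 47 45 49 51 49 49
  47 50 51 51 51]
 [48 46 47 48 49 48 49 49 47 48 48 49 47 48 48 47 47 47 46 47 47 47 51 48
  46 45 51 51 49]
 [48 48 48 48 48 48 48 49 48 47 49 47 48 48 48 46 46 46 47 49 48 51 48 48
  50 49 50 49 49]
 [48 50 48 47 47 47 49 48 50 48 49 48 49 46 47 50 46 49 46 50 46 46 50 46
  47 49 49 50 50]
 [49 46 47 49 49 48 49 47 47 47 46 46 47 47 49 48 48 47 46 46 47 47 48 48
  48 48 48 50 53]
 [46 48 47 47 48 46 47 48 49 49 49 46 47 46 48 48 48 45 45 48 46 48 48 49
  47 48 49 48 50]
 [48 47 48 45 47 47 48 47 48 47 47 48 48 47 46 47 48 47 45 47 47 47 49 47
  48 50 50 50 52]
 [50 46 47 47 49 47
[... 937 characters left out ...]
1 52 54 52 51 50 47 44 44 47 48 47 46
  46 47 49 51 51]
 [47 45 47 46 44 44 44 47 49 53 56 61 63 63 62 63 61 58 50 46 42 46 48 48
  47 50 49 48 49]
 [46 45 46 46 44 45 47 47 56 63 64 64 66 68 66 68 68 67 61 55 47 44 45 47
  46 48 50 50 48]
 [46 46 44 45 43 45 51 56 62 65 66 67 67 67 68 67 68 69 68 66 58 53 47 47
  47 48 50 50 51]
 [46 45 47 43 44 49 57 63 67 66 67 67 68 68 69 68 69 70 70 66 67 65 62 52
  48 47 47 50 50]
 [47 46 46 45 48 55 63 65 66 67 68 67 69 69 69 67 67 68 69 69 68 71 73 61
  49 47 49 49 50]
 [47 44 45 46 54 64 68 67 67 68 67 68 67 70 69 67 68 71 68 68 69 70 78 75
  59 48 50 49 51]
 [47 45 43 46 58 66 66 67 67 69 69 66 67 68 69 68 68 70 68 68 68 71 81 86
  69 51 49 48 49]]
```

The foot is about 5 mm into the hole with little force. It lies slightly left of centre, so I trim that and continue.

Call:
{"op": "move_arm", "data": {"series": [[-0.03, 0.02, 0, 0, 0, 0], [-0.03, 0.02, 0.15, 0, 0, 0], [-0.03, 0.02, 0.3, 0, 0, 0], [-0.03, 0.02, 0.3, 0, 0, 0]]}}

```text
clock: 8.68
tcp_pos: [0.6204, 0.2316, 0.1193]
ee_rot: [-180.0, 0.0, 87.5]
ft_force: [0.1, -1.2, -1.2]
gripper_width: 0.183
grasp_force: 58.9
```

Call:
{"op": "move_arm", "data": {"series": [[-0.02, 0, 0.15, 0, 0, 0], [-0.02, 0, 0.3, 0, 0, 0], [-0.02, 0, 0.45, 0, 0, 0], [-0.02, 0, 0.6, 0, 0, 0], [-0.02, 0, 0.6, 0, 0, 0]]}}

```text
clock: 9.3
tcp_pos: [0.6207, 0.2309, 0.1013]
ee_rot: [-180.0, 0.0, 87.4]
ft_force: [1.2, -1.7, -3.5]
gripper_width: 0.18
grasp_force: 58.6
```

Call:
{"op": "move_arm", "data": {"series": [[-0.03, 0.02, 0.15, 0, 0, 0], [-0.03, 0.02, 0.3, 0, 0, 0], [-0.03, 0.02, 0.4, 0, 0, 0], [-0.03, 0.02, 0.44, 0, 0, 0], [-0.03, 0.02, 0.44, 0, 0, 0]]}}

```text
clock: 9.93
tcp_pos: [0.621, 0.2301, 0.0892]
ee_rot: [-180.0, 0.0, 87.4]
ft_force: [-2.7, -3.9, 8.8]
gripper_width: 0.177
grasp_force: 60.2
```

Run:
```python
from h import *
s=manip.read_state();print(s['tcp_pos'],s['ft_force'],s['moment'])
im=grab("wrist","w5.png");o=cv2.resize(im[170:320,220:420],(800,600),interpolation=cv2.INTER_CUBIC)
cv2.imwrite('pics/w5z.png',(255*(o/255.)**.5).astype('uint8'))
```

```text
[0.62097686 0.23012837 0.08915071] [-2.70548052 -3.92260393  8.83832843] [-0.89025196  0.65057764 -0.00644344]
```

View pics/w5z.png

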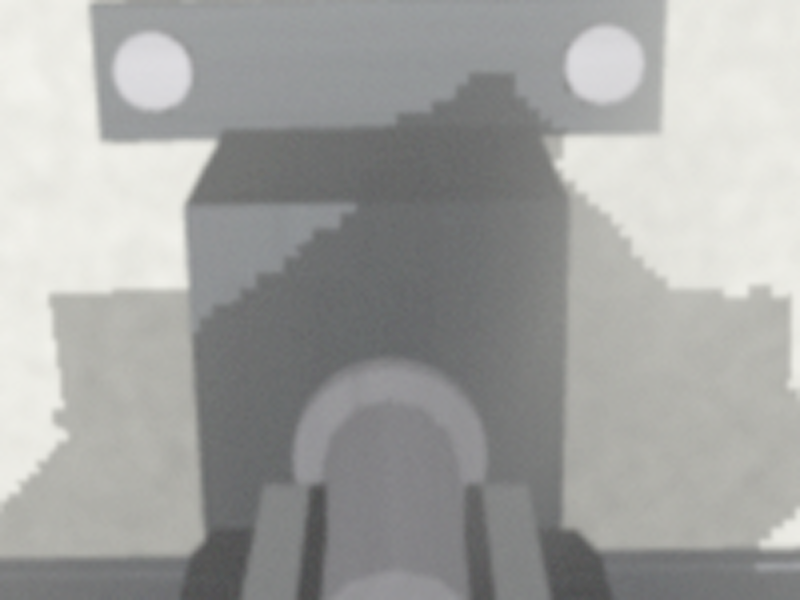

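The flange appears to sit on the fork, with +9 N so far. I press a bit more to be sure it is home.

Call:
{"op": "move_arm", "data": {"series": [[-0.03, 0, 0.04, 0, 0, 0], [-0.03, 0, 0.08, 0, 0, 0], [-0.03, 0, 0.08, 0, 0, 0], [-0.03, 0, 0.08, 0, 0, 0]], "squeeze": 90}}

```text
clock: 10.48
tcp_pos: [0.6211, 0.2301, 0.0891]
ee_rot: [179.9, -0.0, 87.5]
ft_force: [-7.9, -5.0, 28.5]
gripper_width: 0.17
grasp_force: 88.7
```

It stops hard at z 0.0891 with 28 N, so the flange is home. Next I relax, open part way and rise.

Call:
{"op": "move_arm", "data": {"series": [[0.02, 0, -0.06, 0, 0, 0], [0.02, 0, -0.06, 0, 0, 0], [0.02, 0, -0.06, 0, 0, 0]]}}

```text
clock: 10.85
tcp_pos: [0.6211, 0.2301, 0.0892]
ee_rot: [180.0, -0.0, 87.5]
ft_force: [-4.6, -4.6, 14.4]
gripper_width: 0.167
grasp_force: 88.5
```

Call:
{"op": "move_arm", "data": {"series": [[0, 0, 0, 0, 0, 0], [0, 0, 0, 0, 0, 0], [0, 0, 0, 0, 0, 0], [0, 0, 0, 0, 0, 0], [0, 0, 0, 0, 0, 0]], "claw": 45, "squeeze": 60}}

```text
clock: 11.48
tcp_pos: [0.6211, 0.23, 0.088]
ee_rot: [-180.0, -0.0, 87.5]
ft_force: [-0.4, 0.9, -0.3]
gripper_width: 0.526
grasp_force: 0.0
```

Call:
{"op": "move_arm", "data": {"series": [[0, 0, -0.5, 0, 0, 0], [0, 0, -1.5, 0, 0, 0], [0, 0, -3, 0, 0, 0], [0, 0, -4.8, 0, 0, 0], [0, 0, -4.8, 0, 0, 0], [0, 0, -4.8, 0, 0, 0], [0, 0, -4.8, 0, 0, 0]]}}

```text
clock: 12.35
tcp_pos: [0.6206, 0.2296, 0.2311]
ee_rot: [-179.9, 0.1, 87.5]
ft_force: [-0.2, -0.9, 0.4]
gripper_width: 0.527
grasp_force: 0.0
```

Run:
```python
from h import *
s=manip.read_state();print(s['tcp_pos'],s['ft_force'],s['gripper_width'],s['joint_pos'].round(1))
a=grab("wrist","w6.png");b=grab("top","t6.png");c=grab("scene","s6.png")
def z(im,x,y,w,h): return cv2.convertScaleAbs(cv2.resize(im[y:y+h,x:x+w],(400,300),interpolation=cv2.INTER_CUBIC),alpha=1.5)
cw=cal("wrist");np.savez('w6.npz',K=cw[0],R=cw[1],t=cw[2])
cv2.imwrite('pics/m6.png',np.vstack([np.hstack([z(a,0,0,640,480),z(a,250,170,140,105)]),np.hstack([z(b,185,180,160,120),z(c,270,150,180,135)])]))
```

```text
[0.62055501 0.22960615 0.23105102] [-0.24538976 -0.92260079  0.3783831 ] 0.5272462508925506 [-10.9  33.2 -23.2  84.1  13.7  65.6 -38.9]
```

View pics/m6.png

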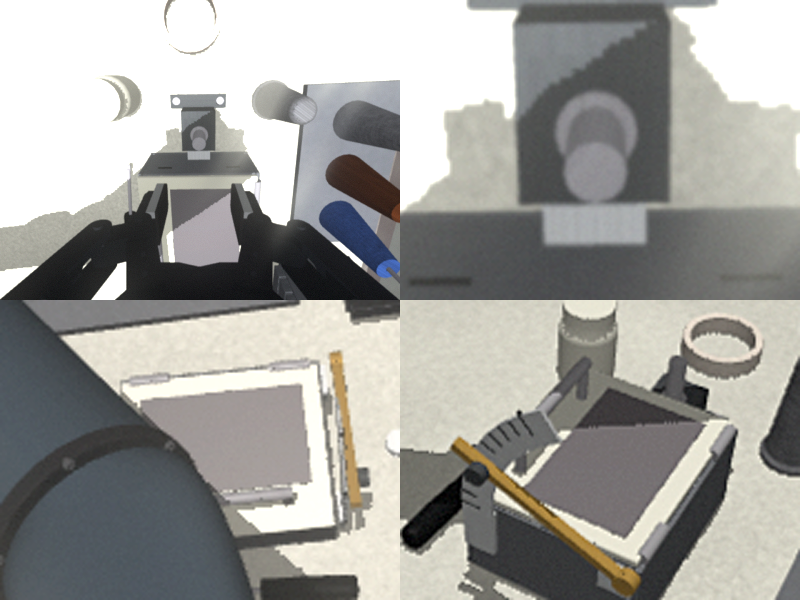

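The pin is seated upright with its flange on the fork, and the cover is still shut. Next I refine the pointer angle from the brass masks and move above the bar.

```bash
cat >> h.py <<'E'
def brass(im,roi):
    x,y,w,h=roi; hsv=cv2.cvtColor(im,cv2.COLOR_BGR2HSV)
    m=cv2.inRange(hsv,(12,120,60),(35,255,255)); k=np.zeros_like(m); k[y:y+h,x:x+w]=m[y:y+h,x:x+w]
    n,l,st,_=cv2.connectedComponentsWithStats(k); i=1+np.argmax(st[1:,4]); v,u=np.where(l==i)
    p=np.c_[u,v].astype(np.float32); vx,vy,x0,y0=cv2.fitLine(p,cv2.DIST_HUBER,0,.01,.01).ravel()
    t=(p-[x0,y0])@[vx,vy]; return [np.array([x0,y0])+np.array([vx,vy])*q for q in(t.min(),t.max())],len(p)
E
python3 - <<'E'
from h import *
for a,b in(("top0","scene0"),("t6","s6")):
    N=[];E=[]
    for cam,f,roi in(("top",a,(300,185,50,90)),("scene",b,(280,200,120,100))):
        e,n=brass(cv2.imread(f"pics/{f}.png"),roi);E.append(e);r=[ray(cam,*q)[1] for q in e];N.append(np.cross(*r));print(cam,np.round(e,1).tolist(),n)
    d=np.cross(*N);d/=np.linalg.norm(d);d*=np.sign(d[0])
    print("dir",d,"angle",np.arctan2(-d[2],np.hypot(*d[:2])),"yaw",np.degrees(np.arctan2(d[1],d[0])))
step([.5576,.0845,.245],87.4)
E
```

```text
top [[319.0, 200.89999389648438], [326.8999938964844, 258.0]] 148
scene [[294.70001220703125, 213.10000610351562], [376.20001220703125, 278.70001220703125]] 497
dir [ 0.91082245 -0.02681518 -0.41192647] angle 0.4245672298731989 yaw -1.6863363954490227
top [[318.79998779296875, 200.89999389648438], [325.5, 244.10000610351562]] 107
scene [[294.79998779296875, 213.10000610351562], [375.70001220703125, 279.3999938964844]] 582
dir [ 0.89923763 -0.01580531 -0.43717488] angle 0.45245507196995527 yaw -1.0069465967507865
step [-4.933, -1.89, -0.456, -0.009, 0.004, 0.006] dist mm 159.06523825633056
```

Call:
{"op": "move_arm", "data": {"series": [[-4.93, -1.89, -0.45, 0, 0, 0], [-4.93, -1.89, -0.45, 0, 0, 0], [-4.93, -1.89, -0.45, 0, 0, 0], [-4.93, -1.89, -0.45, 0, 0, 0], [-4.93, -1.89, -0.45, 0, 0, 0], [-4.93, -1.89, -0.45, 0, 0, 0], [-4.93, -1.89, -0.45, 0, 0, 0]]}}

```text
clock: 13.38
tcp_pos: [0.558, 0.0858, 0.2453]
ee_rot: [-180.0, -0.0, 87.5]
ft_force: [-0.2, 0.5, 0.1]
gripper_width: 0.527
grasp_force: 0.0
```

Run:
```python
from h import *
s=manip.read_state();print(s['tcp_pos'],s['ee_rot'],s['joint_pos'].round(1),np.abs(s['qvel']).max())
a=grab("wrist","w7.png");cw=cal("wrist");np.savez('w7.npz',K=cw[0],R=cw[1],t=cw[2])
g=cv2.createCLAHE(3,(8,8)).apply(cv2.cvtColor(a,cv2.COLOR_BGR2GRAY));cv2.imwrite('pics/w7g.png',cv2.resize(g[120:420,120:520],(800,600),interpolation=cv2.INTER_CUBIC))
c=np.array([.5576,.0845,.136]);u=np.array([.045,.999,0]);
print([proj("wrist",c+k*u) for k in(-.049,0,.049)])
```

```text
[0.5580105  0.08584083 0.24529594] [-1.79972286e+02 -2.31583298e-02  8.75410608e+01] [  3.   24.2 -24.2  97.9  11.1  60.3 -27.3] 0.21485582859644217
[array([317.07427408, 296.48073604]), array([317.14131902, 236.8715053 ]), array([317.21675881, 169.7984623 ])]
```

View pics/w7g.png

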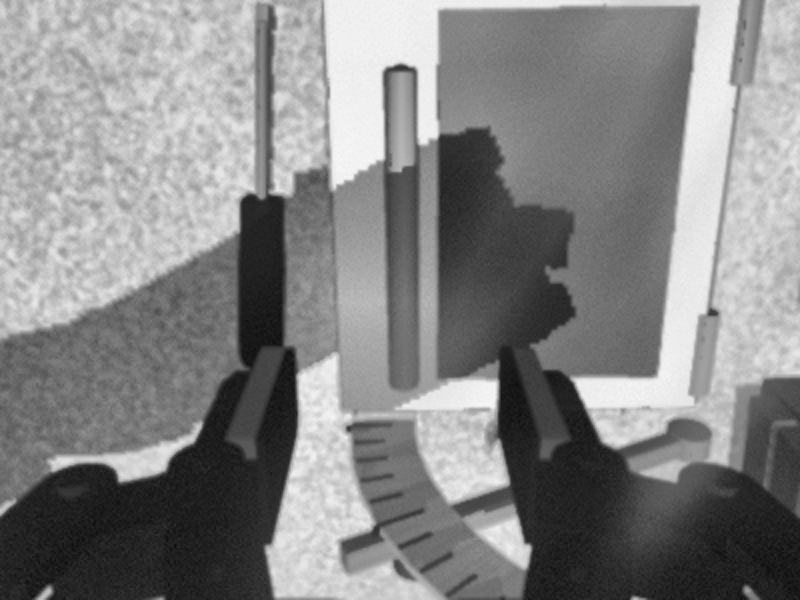

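The bar runs from (320,154) to (322,313.5) in the wrist picture, with open space on both sides for the fingers.

Run:
```python
from h import *
z=np.load('w7.npz');c=(z['K'],z['R'],z['t'])
a=onz("",320,155,.137,c);b=onz("",322,312.5,.137,c);m=(a+b)/2
yaw=np.degrees(np.arctan2(-(a-b)[0],(a-b)[1]));print(a,b,np.linalg.norm(a-b),m,"yaw",yaw)
step([m[0]+.001,m[1],.142],90+yaw)
```

```text
[0.56215256 0.14349216 0.137     ] [0.55869421 0.02180836 0.137     ] 0.12173293565570502 [0.56042339 0.08265026 0.137     ] yaw -1.6279535287442273
step [-0.096, 0.12, 3.444, -0.002, -0.002, -0.084] dist mm 103.43494605900308
```

Call:
{"op": "move_arm", "data": {"series": [[-0.1, 0.12, 1, 0, 0, -0.05], [-0.1, 0.12, 2.2, 0, 0, -0.05], [-0.1, 0.12, 3, 0, 0, -0.05], [-0.1, 0.12, 3.44, 0, 0, -0.05], [-0.1, 0.12, 3.44, 0, 0, -0.05], [-0.1, 0.12, 3.44, 0, 0, -0.05]]}}

```text
clock: 14.18
tcp_pos: [0.562, 0.082, 0.1433]
ee_rot: [179.9, -0.0, 88.0]
ft_force: [-0.5, 0.1, 0.1]
gripper_width: 0.53
grasp_force: 0.0
```

Call:
{"op": "move_arm", "data": {"series": [[0, 0, 0, 0, 0, 0], [0, 0, 0, 0, 0, 0], [0, 0, 0, 0, 0, 0], [0, 0, 0, 0, 0, 0], [0, 0, 0, 0, 0, 0], [0, 0, 0, 0, 0, 0]], "claw": 2, "squeeze": 50}}

```text
clock: 14.92
tcp_pos: [0.5606, 0.0818, 0.1442]
ee_rot: [-180.0, 0.0, 88.0]
ft_force: [-9.1, -1.8, 19.8]
gripper_width: 0.027
grasp_force: 10.2
```

Run:
```python
from h import *
s=manip.read_state();print({k:np.round(s[k],4) for k in('clock','tcp_pos','ee_rot','ft_force','moment','gripper_width','grasp_force','joint_pos')})
# target rotation of the tool when cover goes by q about winder -y (front rises): arc plan
th=np.radians(-2);p=s['tcp_pos'];ux=np.array([np.cos(th),np.sin(th),0]);uy=np.array([-np.sin(th),np.cos(th),0])
R0=Ro.from_euler('xyz',s['ee_rot'],degrees=True);g0=p+R0.apply([0,0,.006]);H=g0+.135*ux-[0,0,.042]
print("hinge",H)
for q in(.1,.2,.3,.4,.425,.45):
    Q=Ro.from_rotvec(uy*q)   # +y rotation: -x arm rises
    for f in(0,.5,1.):
        R=Ro.from_rotvec(uy*q*f)*R0; g=H+Q.apply(g0-H); t=g-R.apply([0,0,.006])
        print(q,f,np.r_[R0.inv().apply(t-p)/.03,(R0.inv()*R).as_rotvec(degrees=True)/10].round(2).tolist())
```

```text
{'clock': np.float64(14.925), 'tcp_pos': array([0.5606, 0.0818, 0.1442]), 'ee_rot': array([-1.799931e+02,  2.820000e-02,  8.796240e+01]), 'ft_force': array([-9.1169, -1.8281, 19.8117]), 'moment': array([-0.2066,  2.0668, -0.0136]), 'gripper_width': np.float64(0.0268), 'grasp_force': np.float64(10.2248), 'joint_pos': array([  1.7838,  30.4479, -22.3722, 105.0678,  15.214 ,  47.4408,
       -30.2161])}
hinge [0.69547611 0.0770715  0.09622348]
0.1 0 [-0.0, 0.16, -0.44, 0.0, -0.0, 0.0]
0.1 0.5 [-0.0, 0.17, -0.44, 0.29, -0.0, -0.0]
0.1 1.0 [-0.0, 0.18, -0.44, 0.57, -0.0, -0.0]
0.2 0 [-0.0, 0.37, -0.87, 0.0, -0.0, 0.0]
0.2 0.5 [-0.0, 0.39, -0.87, 0.57, -0.0, -0.0]
0.2 1.0 [-0.0, 0.41, -0.86, 1.15, -0.0, -0.0]
0.3 0 [-0.0, 0.61, -1.27, 0.0, -0.0, 0.0]
0.3 0.5 [-0.0, 0.64, -1.27, 0.86, -0.0, -0.0]
0.3 1.0 [-0.0, 0.67, -1.26, 1.72, -0.0, -0.0]
0.4 0 [-0.0, 0.9, -1.64, 0.0, -0.0, 0.0]
0.4 0.5 [-0.0, 0.94, -1.64, 1.15, -0.0, -0.0]
0.4 1.0 [-0.0, 0.98, -1.63, 2.29, -0.0, -0.0]
0.425 0 [-0.0, 0.98, -1.73, 0.0, -0.0, 0.0]
0.425 0.5 [-0.0, 1.02, -1.73, 1.22, -0.0, -0.0]
0.425 1.0 [-0.0, 1.06, -1.71, 2.44, -0.0, -0.0]
0.45 0 [-0.0, 1.06, -1.82, 0.0, -0.0, 0.0]
0.45 0.5 [-0.0, 1.1, -1.81, 1.29, -0.0, -0.0]
0.45 1.0 [-0.0, 1.14, -1.8, 2.58, -0.0, -0.0]
```

The opening of 0.027 is too small for a 12 mm bar, and there is an odd upward force. I open and check.

Run:
```python
from h import *
s=manip.read_state();p=s['tcp_pos']
a=grab("wrist","w8.png");g=cv2.cvtColor(a,cv2.COLOR_BGR2GRAY);s=manip.read_state();print(s['gripper_width'],s['grasp_force'],s['ft_force'])
for z in(-.006,-.025):print(z,proj("wrist",p+[0,0,z]))
print("bar expected", proj("wrist",[.5604,.0827,.136]),proj("wrist",[.5620,.14,.136]))
np.set_printoptions(linewidth=250)
print(g[120:400:8,220:420:5])
```

```text
0.023342656445757334 10.225220806896687 [-8.93919728 -0.79258343 20.36897665]
-0.006 [316.81818196 304.01231505]
-0.025 [316.99552715 285.79516842]
bar expected [316.42736326 299.93402025] [315.1679182  176.28475888]
[[183 183 131 ... 152 153 153]
 [176 144 126 ... 154 150 152]
 [174 133 155 ... 151 150 152]
 ...
 [ 19  19  22 ...  19  20  20]
 [ 22  22  20 ...  20  20  20]
 [ 18  22  19 ...  18  20  20]]
```

Call:
{"op": "move_arm", "data": {"series": [[0, 0, 0, 0, 0, 0], [0, 0, 0, 0, 0, 0], [0, 0, 0, 0, 0, 0], [0, 0, 0, 0, 0, 0]], "claw": 45}}

```text
clock: 15.48
tcp_pos: [0.5612, 0.0816, 0.1422]
ee_rot: [-180.0, 0.0, 88.0]
ft_force: [-0.5, -0.3, -0.1]
gripper_width: 0.523
grasp_force: 0.0
```

Run:
```python
from h import *
import sys
np.set_printoptions(linewidth=300,threshold=sys.maxsize)
a=grab("wrist","w9.png");g9=cv2.cvtColor(a,cv2.COLOR_BGR2GRAY);g8=cv2.cvtColor(cv2.imread('pics/w8.png'),cv2.COLOR_BGR2GRAY)
for n,g in(("w8",g8),("w9",g9)):
    print(n); print(np.arange(240,400,4))
    for r in range(110,400,12): print(r,g[r,240:400:4])
```

```text
w8
[240 244 248 252 256 260 264 268 272 276 280 284 288 292 296 300 304 308 312 316 320 324 328 332 336 340 344 348 352 356 360 364 368 372 376 380 384 388 392 396]
110 [216 213 204 205 201 237 237 237 237 237 237 237 238 237 237 237 238 237 237 237 237 237 236 236 236 236 236 236 236 236 235 235 236 235 234 235 234 234 234 234]
122 [211 213 214 213 188 237 237 237 237 237 237 237 238 238 237 237 237 237 237 237 237 237 236 236 237 236 236 158 159 158 157 157 155 153 154 153 152 153 148 151]
134 [211 211 214 216 205 236 237 237 237 237 238 238 238 238 237 237 238 237 238 237 237 237 236 236 237 237 233 157 156 154 155 153 152 151 152 150 149 149 150 150]
146 [211 218 219 206 204 231 238 237 238 237 237 238 238 238 237 238 238 238 238 237 237 237 236 236 237 236 231 154 154 152 152 151 151 149 149 148 148 146 148 147]
158 [213 217 215 213 211 225 237 238 237 237 237 238 237 238 237 238 237 237 236 230 236 236 237 236 235 236 227 151 151 150 150 147 147 145 145 146 145 145 146 146]
170 [213 210 216 215 208 192 237 236 237 237 238 237 236 236 237 179 137 162 174 180 170 153 133 236 236 
[... 6669 characters left out ...]
 61  59  37  25  24  23  24  36  25]
362 [ 25  24  26  29  26  29 202 176 123 125 124 124 125 124 124 124  79  84  87  88  85  79 117 125 126 117  62  63  62  62  61  61  60  59  27  24  26  26  25  24]
374 [ 24  26  27  28  28 153 203 198 122 126 127 127 125 125 126 127  82  83  86  89  87  79 116 128 126 115  63  64  63  61  63  63  61  62  68  27  28  27  25  25]
386 [ 25  25  25  29  69 206 202 205 123 125 124 125 125 124 124 127  85  81  85  89  88  80 116 127 127 119 113 120 196 205 204 205 204 205 205 137  28  30  27  28]
398 [ 24  26  28  58 206 201 199 202 120 122 125 126 124 124 124 126  97  81  84  91  85  81 185 222 224 224 225 223 223 225 224 223 224 224 223 223 145  26  27  25]
```

In w8 the shut fingers hide the bar from above, so they closed just over it: the tips sit higher than assumed. I go 12 mm lower and grip again.

Call:
{"op": "move_arm", "data": {"series": [[0, 0, 0.15, 0, 0, 0], [0, 0, 0.3, 0, 0, 0], [0, 0, 0.4, 0, 0, 0], [0, 0, 0.4, 0, 0, 0]]}}

```text
clock: 16.02
tcp_pos: [0.5612, 0.0816, 0.13]
ee_rot: [-180.0, 0.0, 88.0]
ft_force: [0.2, 0.0, -0.6]
gripper_width: 0.527
grasp_force: 0.0
```

Call:
{"op": "move_arm", "data": {"series": [[0, 0, 0, 0, 0, 0], [0, 0, 0, 0, 0, 0], [0, 0, 0, 0, 0, 0], [0, 0, 0, 0, 0, 0], [0, 0, 0, 0, 0, 0], [0, 0, 0, 0, 0, 0]], "claw": 5}}

```text
clock: 16.77
tcp_pos: [0.5596, 0.0817, 0.1305]
ee_rot: [-179.8, 0.0, 88.0]
ft_force: [-7.3, 0.8, 6.7]
gripper_width: 0.117
grasp_force: 48.8
```

The bar is gripped (0.117, 48.8 N). Now I refine the pointer angle by casting the scene rays onto the pointer's own vertical plane, and plan the arc.

```bash
cat > arc.py <<'E'
from h import *
s=manip.read_state();p=s['tcp_pos'];R0=Ro.from_euler('xyz',s['ee_rot'],degrees=True)
for yaw in(-1.7,-2.2,-3):
    th=np.radians(yaw);ux=np.array([np.cos(th),np.sin(th),0]);uy=np.array([-np.sin(th),np.cos(th),0])
    g0=np.array([p[0],.0822,.136]);H=g0+.135*ux-[0,0,.042];n=uy;q0=H-.117*uy+.005*uy*0
    def onp(u,v,off=0):
        o,d=ray("scene",u,v);return o+d*((q0-off*uy-o)@n)/(d@n)
    for f in("scene0","s6"):
        e,_=brass(cv2.imread(f"pics/{f}.png"),(280,200,120,100))
        for off in(0,.004):
            a,b=[onp(*k,off) for k in e];d=b-a;print(yaw,f,off,"len",np.linalg.norm(d).round(4),"ang from ends",np.arctan2(-d[2],d@ux).round(3),"from hinge to tip",np.arctan2(a[2]-.094,(H-a)@ux).round(3),"hinge err",((b-H)@ux).round(4),b[2].round(4))
th=np.radians(-2.2);ux=np.array([np.cos(th),np.sin(th),0]);uy=np.array([-np.sin(th),np.cos(th),0])
g0=np.array([p[0],p[1],.136]);H=g0+.135*ux-[0,0,.042];l=R0.inv().apply(g0-p)
for q in(.1,.2,.3,.4,.42,.44):
    for f in(.5,1):
        Q=Ro.from_rotvec(uy*q);R=Ro.from_rotvec(uy*q*f)*R0;t=H+Q.apply(g0-H)-R.apply(l)
        print(q,f,np.r_[R0.inv().apply(t-p)/.03,(R0.inv()*R).as_rotvec(degrees=True)/10].round(2).tolist())
E
python3 arc.py
```

```text
-1.7 scene0 0 len 0.1827 ang from ends 0.424 from hinge to tip 0.454 hinge err 0.0102 0.0951
-1.7 scene0 0.004 len 0.1812 ang from ends 0.424 from hinge to tip 0.486 hinge err 0.0117 0.1004
-1.7 s6 0 len 0.1829 ang from ends 0.438 from hinge to tip 0.455 hinge err 0.0094 0.0929
-1.7 s6 0.004 len 0.1814 ang from ends 0.438 from hinge to tip 0.486 hinge err 0.011 0.0982
-2.2 scene0 0 len 0.1825 ang from ends 0.413 from hinge to tip 0.455 hinge err 0.0117 0.0968
-2.2 scene0 0.004 len 0.181 ang from ends 0.413 from hinge to tip 0.487 hinge err 0.0133 0.1021
-2.2 s6 0 len 0.1827 ang from ends 0.427 from hinge to tip 0.456 hinge err 0.0109 0.0945
-2.2 s6 0.004 len 0.1811 ang from ends 0.427 from hinge to tip 0.488 hinge err 0.0125 0.0999
-3 scene0 0 len 0.1822 ang from ends 0.396 from hinge to tip 0.457 hinge err 0.0142 0.0995
-3 scene0 0.004 len 0.1807 ang from ends 0.396 from hinge to tip 0.49 hinge err 0.0158 0.1049
-3 s6 0 len 0.1824 ang from ends 0.409 from hinge to tip 0.458 hinge err 0.0134 0.0973
-3 s6 0.004 len 0.1808 ang from ends 0.409 from hinge to tip 0.491 hinge err 0.015 0.1027
0.1 0.5 [-0.0, 0.15, -0.44, 0.29, 0.0, -0.0]
0.1 1 [-0.0, 0.14, -0.44, 0.57, 0.0, -0.0]
0.2 0.5 [-0.0, 0.35, -0.87, 0.57, 0.0, -0.0]
0.2 1 [-0.0, 0.33, -0.87, 1.15, 0.0, -0.0]
0.3 0.5 [-0.0, 0.58, -1.27, 0.86, 0.0, -0.0]
0.3 1 [-0.0, 0.56, -1.28, 1.72, 0.01, -0.0]
0.4 0.5 [-0.0, 0.86, -1.65, 1.15, 0.0, -0.0]
0.4 1 [-0.0, 0.82, -1.66, 2.29, 0.01, -0.0]
0.42 0.5 [-0.0, 0.92, -1.72, 1.2, 0.0, -0.0]
0.42 1 [-0.0, 0.88, -1.73, 2.41, 0.01, -0.0]
0.44 0.5 [-0.0, 0.98, -1.79, 1.26, 0.0, -0.0]
0.44 1 [-0.0, 0.94, -1.8, 2.52, 0.01, -0.0]
```

The pointer reads about 0.43 rad. I lift along the arc, turning the tool with the cover.

Call:
{"op": "move_arm", "data": {"series": [[0, -0.03, -0.1, 0.13, 0, 0], [0, -0.01, -0.22, 0.29, 0, 0], [0, 0.05, -0.33, 0.43, 0, 0], [0, 0.1, -0.44, 0.57, 0, 0], [0, 0.19, -0.66, 0.86, 0, 0], [0, 0.29, -0.87, 1.15, 0, 0], [0, 0.29, -0.87, 1.15, 0, 0]], "squeeze": 60}}

```text
clock: 17.65
tcp_pos: [0.5688, 0.0814, 0.1555]
ee_rot: [-168.2, -0.0, 88.0]
ft_force: [-5.0, 0.6, -7.6]
gripper_width: 0.11
grasp_force: 59.6
```

Run:
```python
from h import *
s=manip.read_state();print({k:np.round(s[k],3) for k in('tcp_pos','ee_rot','ft_force','moment','gripper_width','grasp_force','joint_pos')})
```

```text
{'tcp_pos': array([0.569, 0.081, 0.156]), 'ee_rot': array([-1.68179e+02, -7.00000e-03,  8.79590e+01]), 'ft_force': array([-5.021,  0.649, -7.576]), 'moment': array([ 0.168,  0.409, -0.011]), 'gripper_width': np.float64(0.11), 'grasp_force': np.float64(59.602), 'joint_pos': array([  3.026,  36.39 , -23.632,  92.475,  10.775,  65.261, -25.299])}
```

Call:
{"op": "move_arm", "data": {"series": [[0, 0.07, -0.25, 0.33, 0, 0], [0, 0.17, -0.51, 0.66, 0, 0], [0, 0.27, -0.75, 0.99, 0, 0], [0, 0.39, -0.99, 1.32, 0, 0], [0, 0.39, -0.99, 1.32, 0, 0], [0, 0.39, -0.99, 1.32, 0, 0], [0, 0.39, -0.99, 1.32, 0, 0]]}}

```text
clock: 18.52
tcp_pos: [0.5857, 0.0809, 0.1822]
ee_rot: [-155.0, -0.0, 88.0]
ft_force: [-7.8, 1.4, -8.0]
gripper_width: 0.109
grasp_force: 60.1
```

```bash
cat > chk.py <<'E'
from h import *
s=manip.read_state();print({k:np.round(s[k],3) for k in('clock','tcp_pos','ee_rot','ft_force','grasp_force','gripper_width')})
p=s['tcp_pos'];R=Ro.from_euler('xyz',s['ee_rot'],degrees=True);g=p+R.apply([0,0,-.0055])
H=np.array([.5596+.135,.0817-.005,.094]);d=H-g;print("cover est",np.arctan2(g[2]-.094,np.hypot(*d[:2]))-np.arctan2(.042,.135),"r",np.hypot(np.hypot(*d[:2]),d[2]))
a=grab("scene","s10.png");e,n=brass(a,(270,180,140,120));print("brass",e,n)
# right side edge of the cover top face: predict for several angles, then find white pixels
th=np.radians(-2.2);ux=np.array([np.cos(th),np.sin(th),0]);uy=np.array([-np.sin(th),np.cos(th),0])
for q in(.38,.43,.48):
    f=lambda r,y,h=.004:H-.0*uy+y*uy-ux*(r*np.cos(q)-h*np.sin(q))*1+np.array([0,0,r*np.sin(q)+h*np.cos(q)])
    print(q,[proj("scene",f(r,-.098)).round(1) for r in(.01,.08,.165)],"ptr",[proj("scene",f(r,-.117,0)).round(1) for r in(0,.175)])
hsv=cv2.cvtColor(a,cv2.COLOR_BGR2HSV);m=cv2.inRange(hsv,(0,0,120),(180,60,255))
cv2.imwrite('pics/m10.png',m);np.save('m10.npy',m)
E
python3 chk.py
```

```text
{'clock': np.float64(18.525), 'tcp_pos': array([0.586, 0.081, 0.182]), 'ee_rot': array([-1.55014e+02, -9.00000e-03,  8.80090e+01]), 'ft_force': array([-7.805,  1.443, -7.975]), 'grasp_force': np.float64(60.075), 'gripper_width': np.float64(0.109)}
cover est 0.4167462312516676 r 0.14162437853064114
brass [array([294.60623, 213.48103], dtype=float32), array([375.45575, 279.66486], dtype=float32)] 694
0.38 [array([371.5, 265.5]), array([340.2, 241.3]), array([302.6, 212.3])] ptr [array([370.1, 277.1]), array([291.7, 216.3])]
0.43 [array([371.7, 265.4]), array([341.1, 240.3]), array([304.1, 209.9])] ptr [array([370.1, 277.1]), array([293.1, 213.7])]
0.48 [array([371.9, 265.4]), array([342.1, 239.3]), array([305.8, 207.7])] ptr [array([370.1, 277.1]), array([294.7, 211.3])]
```

Run:
```python
from h import *
import sys
np.set_printoptions(linewidth=250,threshold=sys.maxsize)
a=cv2.cvtColor(cv2.imread('pics/s10.png'),cv2.COLOR_BGR2GRAY).astype(int)
P=[]
for u in range(306,372,3):
    v0=int(round(209.9+(u-304.1)*(265.4-209.9)/(371.7-304.1)));col=a[v0-8:v0+9,u];print(u,v0-8,col)
```

```text
306 203 [155 155 156 152 161 156 113  89  93  90  52  54  78  75  78  72  63]
309 206 [117  88  89  78  65  79  78  79  77  60  34  68  78  78  78  67  54]
312 208 [76 79 80 62 36 57 79 78 79 70 50 68 79 78 79 74 61]
315 211 [79 81 79 65 40 65 80 76 78 78 78 78 76 79 78 69 57]
318 213 [66 79 77 77 76 76 76 78 77 76 78 73 46 33 32 41 59]
321 216 [ 76  80  78  76  76  76  85  99 102  87  77  43  33  34  39  49  59]
324 218 [ 76  76  86  94  92  91  92  94 100  89  86  58  30  34  35  44  57]
327 221 [93 93 93 92 93 93 94 98 98 86 72 30 32 32 41 53 58]
330 223 [93 92 92 92 91 92 92 97 99 87 77 59 77 83 83 76 57]
333 226 [91 92 92 92 93 92 94 98 94 87 77 43 37 41 46 55 62]
336 228 [92 91 92 91 91 91 93 98 99 88 75 46 38 42 42 52 61]
339 231 [ 92  93  91  93  92  90  97 100  91  84  61  36  43  42  45  57  61]
342 233 [93 92 92 93 92 91 95 97 96 88 80 36 41 41 45 56 59]
345 235 [94 93 93 93 92 91 93 97 99 88 77 47 39 41 40 48 56]
348 238 [92 92 93 93 93 92 94 98 91 87 63 37 37 40 56 65 56]
351 240 [93 93 92 93 92 93 94 98 96 85 79 79 79 77 79 76 62]
354 243 [91 91 91 93 91 92 96 97 86 81 79 71 62 63 60 60 58]
357 245 [94 94 93 92 93 93 94 97 93 87 79 66 77 77 78 68 55]
360 248 [92 94 91 93 91 93 97 97 86 80 76 79 67 52 44 54 58]
363 250 [93 91 92 91 92 92 94 98 92 86 62 40 42 39 40 49 59]
366 253 [ 93  92  93  90  91  94  95  94  87  81  35  39  41  39  49  79 103]
369 255 [91 91 92 92 90 92 96 99 86 77 48 34 40 45 68 93 92]
```

The cover's edge slope gives about 0.41 rad and the brass line about 0.425. I nudge up slightly, let it settle and hand in.

Call:
{"op": "move_arm", "data": {"series": [[0, 0, -0.05, 0.07, 0, 0], [0, 0, -0.05, 0.07, 0, 0], [0, 0, -0.05, 0.07, 0, 0], [0, 0, -0.05, 0.07, 0, 0], [0, 0, -0.05, 0.07, 0, 0], [0, 0, -0.05, 0.07, 0, 0]]}}

```text
clock: 19.32
tcp_pos: [0.5868, 0.0809, 0.1835]
ee_rot: [-154.4, -0.0, 88.0]
ft_force: [-5.7, 1.7, -9.4]
gripper_width: 0.111
grasp_force: 60.2
```

```bash
python3 chk.py | head -3
python3 - <<'E'
from h import *
s=manip.read_state();print(np.abs(s['qvel']).max())
print(manip.sign_off())
E
```

```text
{'clock': np.float64(19.325), 'tcp_pos': array([0.587, 0.081, 0.184]), 'ee_rot': array([-1.54369e+02, -1.40000e-02,  8.80030e+01]), 'ft_force': array([-5.712,  1.735, -9.444]), 'grasp_force': np.float64(60.173), 'gripper_width': np.float64(0.111)}
cover est 0.4284214855400568 r 0.14165218464963697
brass [array([294.66394, 213.409  ], dtype=float32), array([375.39066, 279.74158], dtype=float32)] 699
0.05796693522490377
the job is handed in; nothing more can be done
None
```

I handed the job in at about 19 s, with the pin home in the fork and released, and the cover held steady at about 0.43 rad against a pointer reading of about 0.42; the sign-off returned no verdict.

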